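# Scan a position switch, then hold its roller arm at the stop

### The arm

A 6-joint arm with a two-finger parallel gripper is mounted at the origin on the work surface. World frame = base frame: x ahead of the robot, y to its left, z up, the work surface at z = 0. Lengths are in m, angles in rad, forces in N, time in s.
With the tool pointing down it reaches from about 0.275 to 0.75 m from the base axis. Payload 10.2 kg.
Tool frame: the origin (TCP) lies midway between the tips of the shut fingers; the grasp point (between the pads) lies 19 mm behind it; z points along the fingers, y is the line along which they close (so a half turn about z gives the same grasp; the last joint's range is limited). The gripper opens to 88 mm and grips with 3 to 60 N. Pads are 18 mm wide; open, the fingers measure 123 mm over their backs; the gripper's body (75 mm by 187 mm) begins 45 mm behind the grasp point.
Start: joints at [0.986, 0.313, 1.498, -0, 1.331, -0.223], TCP at [0.186, 0.491, 0.239] pointing down, gripper open.
Joint ranges: [-2.94, 2.94], [-0.97, 2.17], [0.19, 2.56], [-1.23, 4.37], [0.02, 3.11], [-2.88, 2.88]. Speed limits (rad/s): [2.39, 2.39, 3.01, 3.14, 3.14, 3.14].

### API

Orientations are given as a 3x3 rotation matrix whose columns are the frame's x, y, z axes.
In Python, from workcell import r gives the robot as it stands. Calls block until the motion is done:
- r.move_ptp(position, orientation): joint-space move of the TCP to a pose.
- r.move_straight(position, rot=None, speed=0.15): straight line of the TCP; rot=None keeps the orientation; speed is the mean speed in m/s.
- r.movej(angles): joint-space move.
- r.gripper_to(opening, effort=None): finger opening in m; effort is the grip in N (None keeps the last); returns when the fingers have stopped.
- r.wait(seconds).
- r.solve_ik(position, orientation): joint angles nearest the present ones, or None.
- r.sense(): the state.
- r.snapshot(name): name is "scene" or "top" or "wrist"; returns a dict with "pixels" (480x640x3 uint8, red, green, blue), "mtx" (3x3 intrinsics, pixels), "R" (3x3) and "t" (3): a world point X has camera coordinates R X + t; the wrist camera has in their place "tool_from_camera" (4x4, takes a point from camera to tool coordinates, whose origin is the TCP and whose axes are the flange's). Camera axes: x right, y down, z forward; pixel columns grow to the right and rows downward; lengths in m; the calibration is good to about 2 mm. A picture is of the moment at which its call begins: read the wrist's pose just before it. There is no depth.
A pose or a line that the arm cannot do raises r.Unreachable and nothing moves.
- r.finish_job(): hands the job in; it is judged then, once.
The state is a dict: "time_s": time; "q": joint angles; "joint_vel": joint speeds; "joint_efforts": joint torques, N m; "position": TCP position; "ee_rot": TCP orientation; "force": force on the tool from outside, world axes, zero at the start; "wrist_torque": the same for the moment, N m; "grip_width": finger opening in m; "grip_force": force on a finger pad.
Only numpy, scipy, OpenCV 4.12 (cv2) and the standard library are available. Lean on these libraries where they do the work, as an engineer would, in place of code of your own. Each camera call takes 0.05 s, during which the arm holds its last target. There are 200 camera calls.

### The job

Book in and test the position switch bolted in the test jig: take the hand-held scanner off its stand, aim it steadily at the bar-code label on the switch's cover for about a second, and hang the scanner back on its stand as it was. Then swing the switch's roller arm round against its return spring until it lies against the stop pin, and finish with the fingers still holding it there so that the contacts can be read; do not let go. Leave the other things on the bench where they are.

Things in the scene. Friction and masses are not known exactly. Their poses are not given: they have to be found in the camera images.
- scanner: pistol-shaped bar-code scanner, 0.2 kg; origin at the crotch under head and handle; own z up on its stand. Grey head 100 x 56 (own y) x 46 mm slopes 50 deg down to own +x, window at its low end; crest 64 mm above the origin at x = 6, nose 43 mm below it at x = 35. Black handle 34 mm thick runs to own -x, 25 deg down, to x = -110, 45 mm below. Keep own z up (upright gripper) to aim as described
- scanner_grip (a point): where to grip: midway between the flat upright sides of the scanner's head (56 mm apart along own y), 6 mm ahead (own x) and 30 mm above the scanner's origin, over its centre of mass; gripper from above, closing along own y. Axes as the scanner's
- window (a point): centre of the scanner's window, at own (53, 0, -27) mm of the scanner. Own x is the beam, straight out of the window: towards the scanner's +x and 50 deg below level while the scanner is upright; own y is level, across the head
- stand: fixed scanner stand: dark round foot 124 mm across, post, black saddle; origin on the bench under the saddle's apex; own x is where the beam points when hung. The scanner sits astride the apex, its handle between two cheeks (3 mm play each side) that reach 18 mm up its sides. Lift it straight up (60 mm clears) and hang it back straight down in the same pose
- saddle (a point): apex of the saddle, 95 mm above the bench; the scanner's origin is here (to 12 mm) when it hangs properly, its own axes along the stand's. Axes as the stand's
- jig: fixed test jig: aluminium plate, own x -67 to 83 mm, own y -107 to 163 mm, 8 mm thick, on the bench; origin on the bench under the roller arm's pivot, own z up. On it lies the grey roller-lever position switch, 44 mm wide, own y -21 to 92 mm, 51 mm high, then a grey connector block with dark display, 74 mm wide, to own y = 146 mm, 59 mm high
- label (a point): centre of the bar-code label: white with dark bars, 26 x 44 mm, face up on the switch's black cover, 51.5 mm above the bench, at own (0, 57) mm of the jig; own z up. A scan counts when the beam line passes within 15 mm of it, the window is 60 to 200 mm off along the beam, the beam is within 60 deg of square to the label, and the scanner is still, held, off the jig
- pivot (a point): on the roller arm's vertical axis, 63 mm above the bench. Axes as the jig's
- lever_angle (a joint): roller arm's angle, rad: 0 at rest, pointing along the jig's own -y; grows counter-clockwise seen from above, towards the jig's own +x, to 1.134 at the stop pin. A spring drives it back: at the roller about 3.5 N at rest, rising to 8 N at the stop; let go, it flies back to 0
- roller_arm: steel lever of the switch: level flat bar 14 mm wide, 61 to 68 mm above the bench, reaching 77 mm from the pivot along own -y; origin on the pivot axis. On its end a free-turning black roller, 22 mm diameter, 68 to 80 mm above the bench. Under its outer part is only the 8 mm plate: closed fingertips can stand beside the roller and push it. Nothing obstructs its sweep
- roller_centre (a point): on the roller's axis, mid height, 74 mm above the bench, 75 mm from the pivot. Axes as the roller arm's
- stop_pin (a point): top centre of the fixed stop pin: dark, 10 mm diameter, on the jig plate 42 mm from the pivot, its top 70 mm above the bench; the arm's flank lies against it at the stop
- plunger_switch: spare position switch of another kind, loose: grey 40 x 80 x 36 mm box lying down with a straight plunger at one end; bystander beside the jig; origin under its middle
- tulip_contact: tulip contact of a breaker arm, loose: steel ring of contact fingers, 70 mm diameter, 48 mm tall; bystander beside the stand; origin under its middle
- screwdriver: screwdriver lying on the bench, about 200 mm long; bystander; origin under its middle
- spanner: open-ended spanner lying on the bench, about 180 mm long; bystander; origin under its middle
- cleaner_can: white spray can standing, 52 mm diameter, 150 mm tall; bystander; origin at its foot
- multimeter: black handheld multimeter lying on its back, 80 x 160 x 36 mm; bystander; origin under its middle
- parts_tray: grey divided tray, 110 x 170 x 35 mm; bystander; origin under its middle
Mind the look-alikes: they are no part of the job. What is shaped like the scanner but orange is not meant. Leave any pink look-alike of the stand alone.

How it is judged:
On the way, in this order (a step that is already met when the one before it is completed fails the run):
1. the scanner, held off its stand, is aimed at the label and held steady for 0.8 s (x of label in the frame of window between 0.06 and 0.2 m and y of label in the frame of window between -0.015 and 0.015 m and z of label in the frame of window between -0.015 and 0.015 m and angle between the x axis of window and the z axis of label, either way round below 1.047 rad and linear speed of scanner below 0.03 m/s and angular speed of scanner below 0.2 rad/s and contact force between the fingers and scanner above 1 N and contact force between scanner and jig below 0.05 N), for 0.8 s.
2. the scanner hangs on its stand again, let go and at rest (distance between scanner and saddle below 0.012 m and angle between scanner's own z axis and vertical below 0.15 rad and angle between the x axis of scanner and the x axis of stand, either way round below 0.15 rad and contact force between the fingers and scanner below 0.05 N and linear speed of scanner below 0.03 m/s), for 0.3 s.
3. the fingers hold the roller arm against the stop pin (value of joint lever_angle above 1.084 rad and contact force between the fingers and roller_arm above 3 N), for 0.5 s.
At the end, for the whole second after the job is handed in: The roller arm stands still within 0.05 rad of its stop (joint above 1.084) and the fingers press on it with more than 3 N; the scanner hangs on its stand, origin within 12 mm of the saddle's apex, within 0.15 rad of upright and of the stand's direction, untouched (all of step 3 and velocity of joint lever_angle between -0.1 and 0.1 rad/s and distance between scanner and saddle below 0.012 m and angle between scanner's own z axis and vertical below 0.15 rad and angle between the x axis of scanner and the x axis of stand, either way round below 0.15 rad and contact force between the fingers and scanner below 0.05 N); the arm keeps its last pose, push and grip.
It fails at once if a bystander on the bench is pushed more than 30 mm or knocked over (distance of any of plunger_switch, tulip_contact, screwdriver, spanner, cleaner_can, multimeter, parts_tray from where it was at the start of the episode above 0.03 m or angle between cleaner_can's own z axis and vertical above 0.5 rad).
It also fails if it takes over 58 s, if anything falls off the work surface, if the arm or the gripper's body presses on something with over 40 N, if the wrist force passes 120 N, or if a joint passes its speed limit or range.

## Working session

There is one attempt and no reset: what is moved stays moved. The work goes in short steps, each a Python script; the robot and the scene stay as the last script left them, time stands still between calls to the robot, and variables do not carry over. Pictures are saved under pics/ and viewed, at most 10 in all, crops included, and the job is handed in when it is done.

```bash
mkdir -p pics; ls
python3 - <<'E'
from workcell import r
import cv2,pickle
d={}
for n in("top","scene"):
    s=r.snapshot(n); d[n]=s; cv2.imwrite(f"pics/{n}0.png",s["pixels"][...,::-1])
    print(n,s["mtx"],s["R"],s["t"])
pickle.dump(d,open("cams.pkl","wb"))
print(r.sense())
E
```

```text
pics
top [[503.68887705   0.         316.73135111]
 [  0.         503.68887705 234.31400106]
 [  0.           0.           1.        ]] [[-0.02097386 -0.99974781 -0.00802556]
 [-0.98147417  0.02211826 -0.19031352]
 [ 0.19044304  0.00388527 -0.98169056]] [0.01682297 0.45777757 1.23566898]
scene [[532.71213486   0.         317.25383465]
 [  0.         532.71213486 241.52936528]
 [  0.           0.           1.        ]] [[ 0.44288273  0.89641961 -0.0169342 ]
 [ 0.68564628 -0.35079786 -0.6378323 ]
 [-0.57770586  0.27087404 -0.76998909]] [-0.20877449 -0.23566451  1.70586932]
{'time_s': 0.1, 'q': array([ 9.85611371e-01,  3.13399788e-01,  1.49834398e+00, -5.07782493e-06,
        1.33099025e+00, -2.23389885e-01]), 'joint_vel': array([ 0.00059098, -0.00133228, -0.00350698,  0.00051977,  0.00016964,
       -0.00010107]), 'joint_efforts': array([ 2.89561467e-03, -4.02812147e+01, -2.52643096e+01,  6.96017244e-02,
        3.42114398e-02, -8.76200488e-05]), 'position': array([0.18571274, 0.4908283 , 0.23822181]), 'ee_rot': array([[-9.35263309e-01,  3.53952186e-01, -6.26324491e-04],
       [ 3.53952653e-01,  9.35262855e-01, -9.54176572e-04],
       [ 2.48045148e-04, -1.11409555e-03, -9.99999349e-01]]), 'force': array([-0.64634751,  0.15077577,  0.14688717]), 'wrist_torque': array([0.02935834, 0.00194548, 0.00132965]), 'grip_force': 0.0, 'grip_width': 0.08796149097302117}
```

View pics/top0.png

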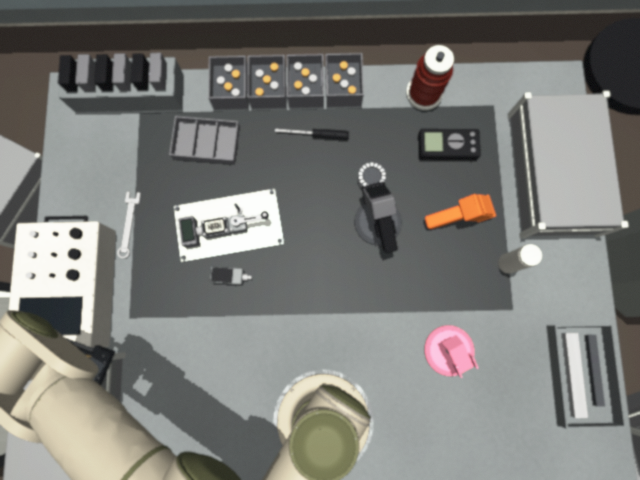

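View pics/scene0.png

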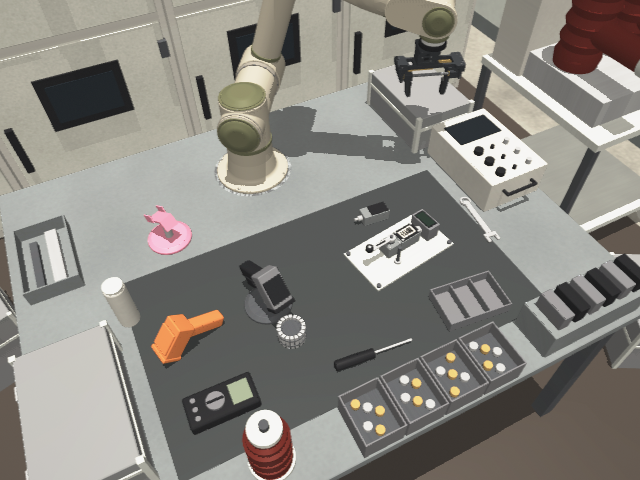

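Top view: the real scanner sits at about (380,215), head up-image with its handle to (387,250). The jig plate spans (175-283, 190-260), with the connector block left at (188,230) and the roller at right (264,215). The tulip is at (372,175), just ahead of the scanner nose. The orange and pink decoys are at right.

```bash
cat > h.py <<'E'
import numpy as np,cv2
def ray(s,uv):
    K,R,t=s["mtx"],s["R"],s["t"]
    return -R.T@t, R.T@np.linalg.inv(K)@np.array([uv[0],uv[1],1.])
def onz(s,uv,z):
    c,d=ray(s,uv); return c+d*(z-c[2])/d[2]
def proj(s,X):
    p=s["R"]@np.asarray(X,float)+s["t"]; p=s["mtx"]@p; return p[:2]/p[2]
def snapw(r,name):
    st=r.sense(); s=r.snapshot("wrist")
    T=np.eye(4);T[:3,:3]=st["ee_rot"];T[:3,3]=st["position"]
    C=np.linalg.inv(T@s["tool_from_camera"]); s["R"],s["t"]=C[:3,:3],C[:3,3]
    cv2.imwrite(name,s["pixels"][...,::-1]); return s
def down(yaw):  # closing (y) axis at yaw in world xy, z down
    y=np.array([np.cos(yaw),np.sin(yaw),0]);z=np.array([0,0,-1.]);return np.c_[np.cross(y,z),y,z]
E
python3 - <<'E'
import pickle;from h import *
from workcell import r
d=pickle.load(open("cams.pkl","rb"));s=d["top"];im=s["pixels"]
m=cv2.inRange(im,(190,190,190),(255,255,255)); m[:, :160]=0;m[:,300:]=0;m[:180]=0;m[270:]=0
cs,_=cv2.findContours(m,0,2);c=max(cs,key=cv2.contourArea)
p=cv2.boxPoints(cv2.minAreaRect(c)); w=np.array([onz(s,q,.008) for q in p]);print(p,w,np.linalg.norm(np.diff(w,axis=0),axis=1))
# scanner rough: handle end (~390,250), head crest
for uv,z in (((378,190),.14),((380,215),.095),((385,245),.06),((378,222),0),((372,175),.048)): print(uv,onz(s,uv,z))
print(r.snapshot("wrist")["tool_from_camera"])
E
```

```text
[[171.37302 205.76326]
 [274.4469  187.9919 ]
 [284.00232 243.41338]
 [180.92844 261.18475]] [[0.55071886 0.39034364 0.008     ]
 [0.59317853 0.11694321 0.008     ]
 [0.44279941 0.09277971 0.008     ]
 [0.40201537 0.36047711 0.008     ]] [0.27667783 0.15230809 0.27078633]
(378, 190) [ 0.54375283 -0.14185906  0.14      ]
(380, 215) [ 0.49290482 -0.14953198  0.095     ]
(385, 245) [ 0.42394349 -0.16294441  0.06      ]
(378, 222) [ 0.496035   -0.15534405  0.        ]
(372, 175) [ 0.61045481 -0.13951485  0.048     ]
[[-4.28586295e-04 -9.57818901e-01 -2.87372180e-01  7.46850693e-02]
 [ 9.99999820e-01 -5.31452548e-04  2.79947341e-04  1.06150659e-04]
 [-4.20863532e-04 -2.87372008e-01  9.57818956e-01 -1.46865566e-01]
 [ 0.00000000e+00  0.00000000e+00  0.00000000e+00  1.00000000e+00]]
```

Run:
```python
import pickle;from h import *
from workcell import r
d={}
r.move_ptp([.46,.21,.32],down(np.radians(98.8))); r.wait(.3); d["j"]=snapw(r,"pics/wj.png")
r.move_ptp([.45,-.16,.34],down(np.radians(100))); r.wait(.3); d["s"]=snapw(r,"pics/ws.png")
pickle.dump(d,open("w.pkl","wb")); print(r.sense()["time_s"],r.sense()["q"])
```

```text
3.7167 [-5.86880791e-01  1.52390243e-01  1.43917822e+00  2.42722386e-05
  1.55003979e+00 -2.33280954e+00]
```

View pics/wj.png

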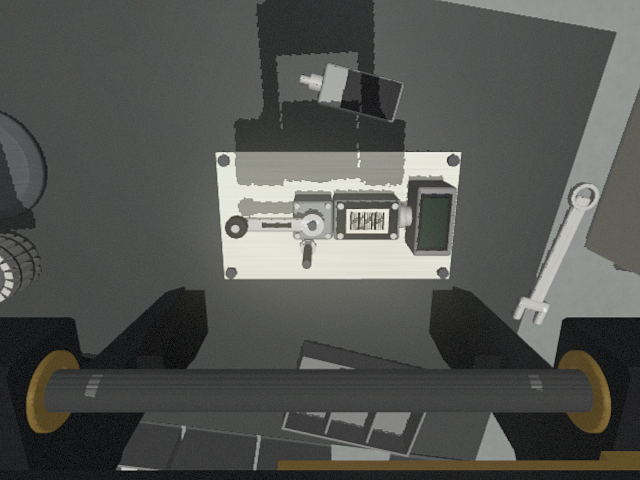

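View pics/ws.png

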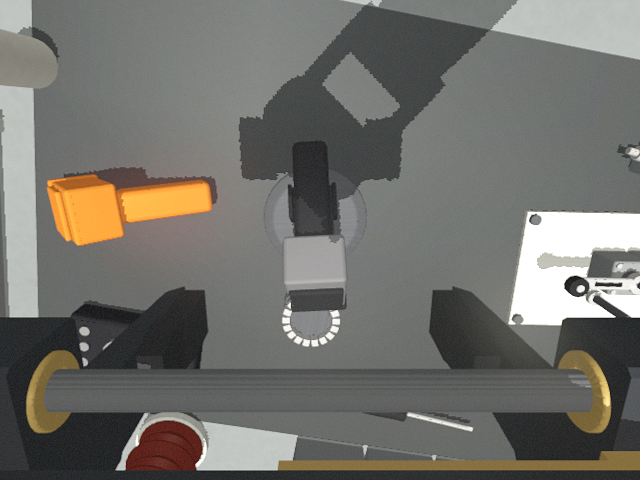

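Jig view: roller (236,227), pivot (313,226), label (367,220), stop pin (307,262). Scanner view: handle end (310,143), head with rear edge v≈237 and crest line v≈289 (columns about 287-346), foot circle centre about (315,215), tulip right ahead (310,320).

Run:
```python
import pickle;from h import *
d=pickle.load(open("w.pkl","rb"))
s=d["j"];im=s["pixels"];h=cv2.cvtColor(im,cv2.COLOR_RGB2GRAY)
m=cv2.inRange(im,(110,110,100),(255,255,255));m[:145]=0;m[285:]=0;m[:,:205]=0;m[:,470:]=0
c=max(cv2.findContours(m,0,2)[0],key=cv2.contourArea)
q=cv2.approxPolyDP(cv2.convexHull(c),12,True)[:,0].astype(float)
w=np.array([onz(s,p,.008) for p in q]);print("plate",q.tolist(),w.round(4).tolist(),np.linalg.norm(w-np.roll(w,1,0),axis=1))
m=np.zeros_like(h);m[203:240,343:392]=cv2.inRange(im,(150,150,150),(255,255,255))[203:240,343:392]
m=cv2.morphologyEx(m,cv2.MORPH_CLOSE,np.ones((9,9)))
n,_,st,ce=cv2.connectedComponentsWithStats(m);i=1+st[1:,4].argmax();print("label px",ce[i],st[i],onz(s,ce[i],.0515))
m=np.zeros_like(h);m[212:243,220:250]=(h<70)[212:243,220:250]*255
c=max(cv2.findContours(m,0,2)[0],key=cv2.contourArea);(u,v),R=cv2.minEnclosingCircle(c);print("roller",u,v,R,onz(s,(u,v),.079))
P=w.mean(0)
s=d["s"];im=s["pixels"];g=cv2.cvtColor(im,cv2.COLOR_RGB2GRAY).astype(int)
for v in (175,200,220,245,260,275,285,297,305): print(v,g[v,276:356:2].tolist())
print("col",[ (v,int(g[v,316])) for v in range(228,316,2)])
for n,uv,z in (("crest",(317.5,289),.159),("rear",(315,237),.129),("foot",(315,217),.005),("hend",(310,143),.058),("tulip",(310,320),.048)): print(n,onz(s,uv,z))
```

```text
plate [[461.0, 152.0], [448.0, 278.0], [224.0, 278.0], [215.0, 152.0]] [[0.402, 0.3609, 0.008], [0.5495, 0.383, 0.008], [0.5907, 0.1166, 0.008], [0.4434, 0.0937, 0.008]] [0.2703339  0.14909102 0.26954224 0.14903188]
label px [367.  220.5] [ 346  209   43   24 1032] [0.48396559 0.26624513 0.0515    ]
roller 237.0 216.5 1.1181340217590332 [0.49287157 0.13619115 0.079     ]
175 [67, 99, 129, 131, 129, 95, 101, 82, 80, 39, 43, 45, 45, 49, 47, 42, 45, 49, 46, 52, 42, 45, 47, 46, 47, 43, 56, 77, 81, 82, 79, 82, 81, 78, 68, 71, 67, 67, 70, 68]
200 [124, 136, 143, 144, 145, 146, 87, 67, 40, 56, 57, 62, 64, 70, 47, 52, 52, 53, 54, 49, 53, 51, 53, 51, 50, 44, 51, 48, 43, 48, 61, 108, 143, 144, 145, 146, 143, 140, 132, 123]
220 [143, 141, 144, 139, 140, 142, 140, 117, 45, 50, 57, 61, 69, 72, 65, 72, 70, 72, 68, 71, 72, 73, 70, 57, 53, 57, 51, 51, 49, 82, 84, 83, 145, 141, 144, 140, 141, 139, 139, 142]
245 [129, 119, 121, 117, 149, 158, 160, 159, 161, 161, 157, 161, 160, 160, 164, 159, 162, 162, 162, 162, 160, 161, 160, 163, 162, 161, 161, 162, 161, 163, 165, 163, 165, 147, 125, 134, 123, 122, 1
[... 1013 characters left out ...]
6), (234, 54), (236, 131), (238, 162), (240, 160), (242, 159), (244, 160), (246, 164), (248, 161), (250, 161), (252, 162), (254, 162), (256, 164), (258, 162), (260, 163), (262, 164), (264, 163), (266, 163), (268, 164), (270, 166), (272, 166), (274, 166), (276, 165), (278, 165), (280, 177), (282, 175), (284, 148), (286, 148), (288, 133), (290, 64), (292, 80), (294, 72), (296, 69), (298, 72), (300, 70), (302, 67), (304, 67), (306, 68), (308, 70), (310, 81), (312, 142), (314, 140)]
crest [ 0.52028937 -0.14726167  0.159     ]
rear [ 0.4832114  -0.15613268  0.129     ]
foot [ 0.49526903 -0.15485854  0.005     ]
hend [ 0.4065187  -0.17517118  0.058     ]
tulip [ 0.60985783 -0.14060894  0.048     ]
```

```bash
cat > fit.py <<'E'
import pickle;from h import *
s=pickle.load(open("w.pkl","rb"))["s"]
P=np.array([onz(s,u,z)[:2] for u,z in (((312.7,237),.129),((316,286),.159),((310.5,175),.078),((310,143),.058))])
a=np.polyfit(P[:,0],P[:,1],1);yaw=np.arctan(a[0]);dx=np.array([np.cos(yaw),np.sin(yaw)])
k=np.array([-.029,.006,np.nan,-.110]);o=np.nanmean((P@dx)-k)
q=np.array([-dx[1],dx[0]]);org=o*dx+(P@q).mean()*q
if __name__=="__main__": print(P,np.degrees(yaw),P@dx-k,P@q,org)
E
python3 fit.py
python3 - <<'E'
from fit import *
E
```

```text
[[ 0.48357541 -0.1581947 ]
 [ 0.51774004 -0.14902877]
 [ 0.43570748 -0.16930814]
 [ 0.4065187  -0.17517118]] 13.222403679626664 [0.46357149 0.46392694        nan 0.46567453] [-0.26460984 -0.26350143 -0.26447975 -0.26351096] [ 0.51247072 -0.15080519]
```

Three independent features put the scanner origin at (0.5125, -0.151) to within 2 mm, yaw 13.2°. Next step is to grasp and lift.

Run:
```python
from fit import *
from workcell import r
g=org+.006*dx; R=down(yaw+np.pi/2)
r.move_ptp([*g,.23],R); r.move_straight([*g,.106],speed=.12)
print(r.sense()["force"]); r.gripper_to(.04,25); st=r.sense(); print(st["grip_width"],st["grip_force"],st["position"],st["force"])
r.move_straight([*g,.21],speed=.1); r.wait(.1); st=r.sense(); print(st["grip_width"],st["grip_force"],st["force"],st["wrist_torque"],st["time_s"])
s=snapw(r,"pics/held.png"); t=r.snapshot("scene"); cv2.imwrite("pics/held_s.png",cv2.resize(t["pixels"][150:380,150:400,::-1],None,fx=2,fy=2))
```

```text
[0.58020879 0.22504074 0.34753018]
0.055915106553261394 24.996916106902063 [ 0.51839104 -0.14949839  0.10612504] [ 0.79449978 -0.83871685  1.35803584]
0.05568815013787108 24.996728436090052 [ 0.10505427  1.6092118  -2.01216987] [ 0.0235377  -0.00473525  0.03007848] 7.3583
```

View pics/held_s.png

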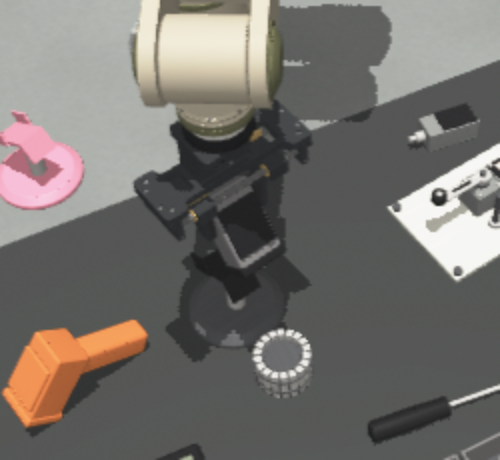

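Scanner (window at crop px (245,230)) is gripped at 56 mm width and clear of the stand. Now aim.

Run:
```python
from fit import *
from workcell import r
R=down(yaw+np.pi/2); L=np.array([.4840,.2661,.0515]); D=.12
dx3=np.array([*dx,0]);b=dx3*np.cos(np.radians(50))-np.array([0,0,np.sin(np.radians(50))])
win=L-D*b; o=win-.053*dx3+[0,0,.027]; tcp=o+.006*dx3+[0,0,.011]
print(win,o,tcp)
r.move_ptp(tcp+[0,0,.03],R); r.move_straight(tcp,speed=.08); r.wait(1.4)
st=r.sense();print(st["position"]-tcp,st["grip_width"],st["time_s"])
t=r.snapshot("scene"); im=t["pixels"][...,::-1].copy()
for p in (win,L): cv2.circle(im,tuple(int(x) for x in proj(t,p)),2,(0,0,255),-1)
x,y=[int(v) for v in proj(t,win)]
cv2.imwrite("pics/aim.png",cv2.resize(im[y-90:y+90,x-120:x+120],None,fx=3,fy=3))
```

```text
[0.40891036 0.2484569  0.14342533] [0.35731541 0.23633413 0.17042533] [0.36315635 0.23770652 0.18142533]
[ 2.18589377e-05 -3.96861632e-06  8.56872481e-06] 0.05616559574540952 10.925
```

View pics/aim.png

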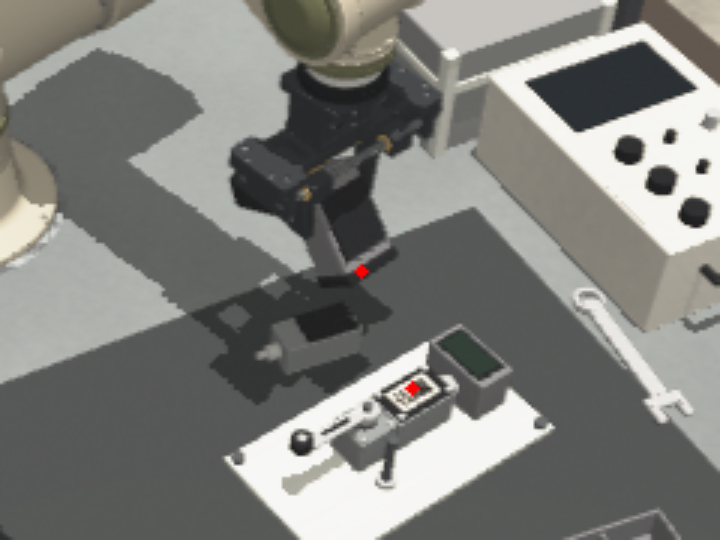

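The predicted window centre (crop (360,270)) falls on the head's low end and the label dot on the label. Now hang it back.

Run:
```python
from fit import *
from workcell import r
g=org+.006*dx; R=down(yaw+np.pi/2)
p=r.sense()["position"]; r.move_straight([p[0],p[1],.22])
r.move_ptp([*g,.22],R); r.move_straight([*g,.14],speed=.1); r.wait(.2); print(r.sense()["force"])
r.move_straight([*g,.107],speed=.04); st=r.sense(); print(st["force"],st["wrist_torque"],st["grip_width"])
r.gripper_to(.088); r.wait(.2); r.move_straight([*g,.23],speed=.15)
r.move_ptp([.45,-.16,.34],down(np.radians(100))); r.wait(.3)
s=snapw(r,"pics/ws2.png"); im=s["pixels"][...,::-1]; a=cv2.imread("pics/ws.png")
cv2.imwrite("pics/cmp.png",cv2.resize(np.hstack([a[130:350,240:400],im[130:350,240:400]]),None,fx=2,fy=2)); print(r.sense()["time_s"])
```

```text
[ 0.06522764 -0.71047876 -2.25701852]
[-0.32700226  0.76633229 -1.67092434] [0.05862718 0.02550796 0.03509748] 0.055798133263390906
17.7833
```

View pics/cmp.png

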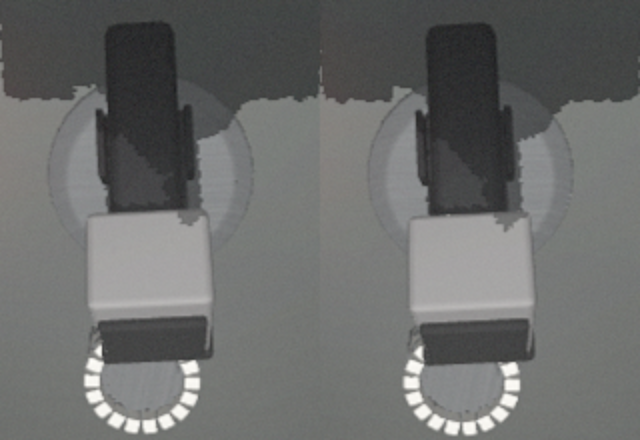

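The scanner is back in the same pose within about 1 px (left before, right after), and the tulip is unmoved. Now the lever.

```bash
cat > lev.py <<'E'
from h import *
P=np.array([.4927,.2097]);jy=np.radians(8.7);RJ=np.array([[np.cos(jy),-np.sin(jy)],[np.sin(jy),np.cos(jy)]])
Z=.042
def pose(th,back=.020):
    t=np.array([np.cos(th),np.sin(th)]);a=np.array([np.sin(th),-np.cos(th)])
    return [*(P+RJ@(.075*a-back*t)),Z],down(jy+np.pi/2+th)
def ft(st,th): return st["force"][:2]@(RJ@np.array([np.cos(th),np.sin(th)]))
E
python3 - <<'E'
from lev import *
from workcell import r
r.gripper_to(0,20)
p,R=pose(0,.040); print(r.solve_ik(*pose(1.14)))
r.move_ptp([p[0],p[1],.2],R); r.move_straight(p,speed=.12); r.wait(.2); f0=r.sense()["force"]; print(f0)
for b in (.030,.022): r.move_straight(*pose(0,b),speed=.05)
for th in np.arange(.1,1.06,.1):
    r.move_straight(*pose(th),speed=.05); st=r.sense(); print(round(th,2),round(ft(st,th),2),st["force"].round(1))
print(st["time_s"],st["q"])
s=r.snapshot("scene");cv2.imwrite("pics/lev.png",cv2.resize(s["pixels"][170:320,320:500,::-1],None,fx=4,fy=4))
E
```

```text
[ 9.44818276e-02  6.58182415e-01  1.51919527e+00 -4.44089210e-16
  9.64214966e-01 -2.76815814e+00]
[ 0.34213016 -1.34366111 -0.92309381]
0.1 -3.72 [-3.4 -1.6  1.4]
0.2 -4.67 [-4.4 -1.6 -0. ]
0.3 -3.88 [-3.4 -1.9 -0.3]
0.4 -5.95 [-4.8 -3.6 -1.1]
0.5 -5.16 [-3.8 -3.5 -0.1]
0.6 -5.82 [-3.6 -4.7 -0.1]
0.7 -6.93 [-3.6 -6.1  0.2]
0.8 -6.13 [-3.5 -5.1 -0.9]
0.9 -7.65 [-3.2 -7.  -0.6]
1.0 -7.47 [-2.1 -7.2 -0.4]
25.75 [ 7.91425188e-02  6.42772744e-01  1.54846691e+00 -1.09591312e-03
  9.50269769e-01 -2.63733695e+00]
```

View pics/lev.png

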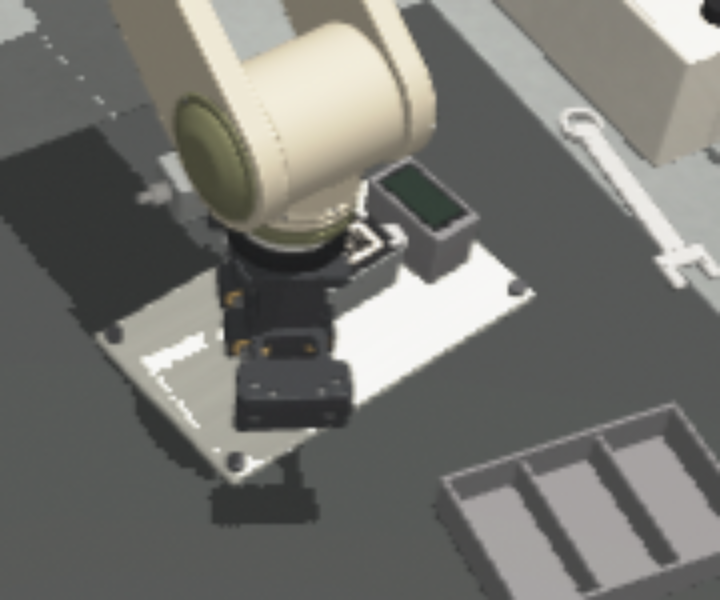

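The arm hides the lever in this view, but the spring force rises as specified (3.7 to 7.5 N). Continue to the stop.

Run:
```python
from lev import *
from workcell import r
R=pose(1.1)[1]
for th in np.arange(1.04,1.24,.01):
    r.move_straight(pose(th)[0],R,speed=.03); r.wait(.1); f=ft(r.sense(),th); print(round(th,2),round(f,1))
    if f<-18: break
r.wait(1.); st=r.sense(); print(ft(st,1.13),st["force"],st["time_s"],st["q"][5],np.abs(st["joint_vel"]).max())
s=snapw(r,"pics/wl.png")
```

```text
1.04 -7.1
1.05 -7.9
1.06 -7.0
1.07 -7.5
1.08 -7.7
1.09 -7.1
1.1 -7.3
1.11 -8.6
1.12 -7.7
1.13 -7.4
1.14 -8.1
1.15 -8.3
1.16 -7.3
1.17 -11.1
1.18 -13.8
1.19 -18.9
-18.825340850379565 [ -8.08137751 -17.23716878   3.11113417] 32.4 -2.717022807974807 0.0025568806047861045
```

View pics/wl.png

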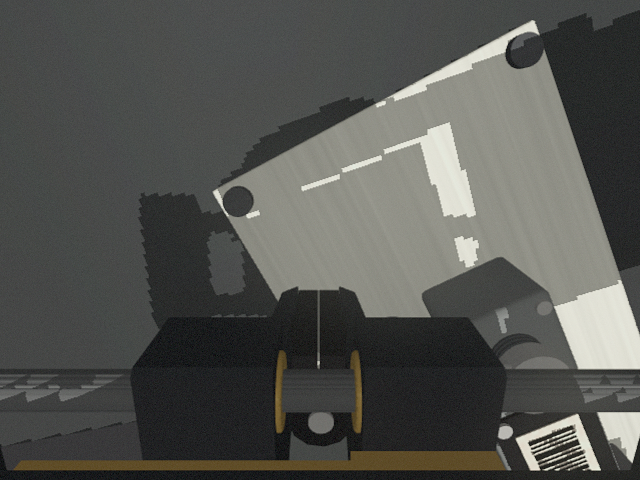

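The roller is pressed ahead of the shut fingers at (320,425). The push went from a steady 8 N to 19 N within 2 mm, which means the arm is on the stop. It is holding steady, so I hand in.

```bash
python3 -c "
from workcell import r
print(r.finish_job())"
```

```text
the job is handed in; nothing more can be done
None
```

I aimed the scanner at the label for 1.4 s, hung it back on its stand, and handed the job in with the fingers holding the roller arm against its stop at about 19 N; the hand-in returned no verdict.

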